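# Lay down the used-up carton and clip the reorder clip on its flap

## Robot

A 7-joint arm with a two-finger parallel gripper is mounted at the origin on the work surface. World frame = base frame: x ahead of the robot, y to its left, z up, the work surface at z = 0. Lengths are in m, angles in rad, forces in N, time in s.
With the tool pointing down it reaches from about 0.4 to 0.875 m from the base axis. Payload 19.3 kg.
Tool frame: the origin (TCP) lies on the centre line of the jaws, within the pads' length; the fingertips stand 8 mm ahead of it and the grasp point (between the pads) lies 11 mm behind it (bot.tip_extent is the distance from the TCP to the fingertips, in m); x points along the fingers, y is the direction in which the jaws open and shut, and the axes are right-handed (so a half turn about x gives the same grasp; the last joint's range is limited). The gripper opens to 85 mm and grips with 20 to 120 N. Pads are 22 mm wide; open, the fingers measure 114 mm over their backs; the gripper's body (76 mm by 85 mm) begins 54 mm behind the grasp point. The pads swing forward as they close: fully open they stand 13 mm farther back than shut.
Start: joints at [-1.321, 0.521, -0.036, 1.599, 0.021, 1.021, -0.113], TCP at [0.197, 0.593, 0.239] pointing down, gripper open.
Joint ranges: [-2.91, 2.91], [-0.3, 2.13], [-1.5, 1.42], [0.17, 2.43], [-1.26, 4.41], [0.16, 1.93], [-2.52, 2.52]. Speed limits (rad/s): [1.89, 1.89, 2.39, 2.39, 3.01, 3.01, 3.01].

## Interface

Orientations are given as [roll, pitch, yaw] about the fixed x, y, z axes, in that order (R = Rz(yaw) Ry(pitch) Rx(roll)).
In Python, from workcell import sensors, imaging, order, bot gives the robot as it stands.
- The arm moves only by the tool arm_command, never from a script. Its argument "commands" is a list of rows, each an object of numbers: "dx", "dy", "dz": the shift along the tool's x, y, z in cm; "twist": the turn about the tool's x in rad. A call has 1 to 12 rows; each row is the pose to reach, as a shift and turn from the pose measured when the call began, along the tool's axes at that moment; what a row does not reach only later rows make up. A row lasts 1/12 s, in which the tool goes at most 41.7 mm and 7.16 degrees, less where a joint would pass 70% of its speed; a pose out of reach is approached as far as the arm can. A call with a gripper value outside its range is refused whole. "grip" is the closure, from -1 (fully open) to 1 (shut), set as the call begins (left out, the last holds). The fingers move at their own pace and stop on an object; "squeeze" is the grip in N (left out, the last holds). Time passes only in rows, so rows that repeat a pose let the fingers close. It gives the time, the measured TCP pose, the force and the opening at its end, in the units of the state.
- sensors.observe(): the state, without advancing time (a new reading comes with each control period).
- imaging.grab_frame(name): name is "scene" or "top"; returns the picture (400x640x3 uint8, red, green, blue); there is no depth.
- imaging.camera_info(name): a dict with "fx", "fy", "cx", "cy" (pixels), "dist_coeffs" ([k1, k2, p1, p2, k3] as OpenCV has them; the pictures are not rectified), "origin" and "attitude" of the camera in the world. Camera axes: x right, y down, z forward; pixel columns grow to the right and rows downward; lengths in m; the calibration is good to about 2 mm. A picture is of the moment at which its call begins. camera_info takes no time and is no camera call.
- order.job_done(): hands the job in, once; it reports no verdict.
The state is a dict: "clock": time; "qpos": joint angles; "qd": joint speeds; "joint_efforts": joint torques, N m; "position": TCP position; "tool_rot": TCP orientation; "force": force on the tool from outside, world axes, zero at the start; "moment": the same for the moment, N m; "grip_width": finger opening in m.
Only numpy, scipy, OpenCV 4.12 (cv2) and the standard library are available. Lean on these libraries where they do the work, as an engineer would, in place of code of your own. Each camera call takes 0.05 s, during which the arm holds its last target.

## Task

The open carton is used up. Tip it over onto its back, so that its open flap sticks straight up, then take the black spring clip from the clip rack and clip it firmly over the edge of that flap, at about the middle of it and well down on it, as the sign to reorder. Leave everything else as it stands.

Things in the scene. Friction and masses are not known exactly. Their poses are not given: they have to be found in the camera images.
- carton: Open, empty brown board carton, 60 (x) x 80 (y) x 170 (z) mm, 0.2-0.33 kg, standing at the start; the only one with a flap. Origin: centre of its underside; z runs to the open top, -x is its front (flap side), +x its back. It grips the counter: a push along +x high up, also on the flap's edge, tips it over its lower back edge; it falls by itself past about 25 degrees. On its back, +x points down.
- carton_flap (a point): Middle of the free edge of the carton's rigid flap, at (-75, 0, 167.5) mm in the carton; axes as the carton's. The flap, 5 mm thick (z), 76 mm wide (y), 45 mm long (x), stands out at right angles from the top of the front face. +x runs from the free edge into the flap. With the carton on its back it stands upright, 45 mm above the upper face, edge 105 mm above the counter.
- clip: Black plastic spring clip like a big clothes-peg, 24 mm wide (x), 81 mm tall, 70 g, starts upright on the rack, tails up. Origin on the pivot; z points to the tails, y is the line along which jaws and tails open and close. Flat pads 16 to 40 mm below the pivot; its barrel stops a sheet's edge 5 mm below it. The frame belongs to one half: it leans up to 0.36 rad about x when squeezed.
- clip_tails (a point): Point midway between the two tails, 30 mm above the pivot along the clip's z: squeeze here along y, from above, to open the jaws. Tails: flat plates 24 mm wide, flaring outward, ending 41 mm above the pivot, about 48 mm over the outside here at the start and about 24 mm when fully squeezed. Takes 5 N at first, 10 N at the end. Fingers that draw back as they open may drag the clip up by 10 mm.
- clip_mouth (a point): Point midway between the gripping pads when shut, 28 mm below the pivot along the clip's -z; turns with clip.
- clip_jaw (a joint): Angle between the clip's halves, rad; the spring closes it. 0: pads flat on a 5 mm sheet, as on the rack strip or the flap; -0.14: shut on nothing; 0.72: at the stop, fully squeezed, tails parallel, jaw tips 33 mm apart.
- rack: Fixed clip rack: an upright steel strip 120 mm long (x), 5 mm thick (y), on a black foot 130 x 70 x 12 mm; top edge 75 mm above the counter. Origin: centre of its underside. The clip sits somewhere along the strip, its pivot 85 mm above the counter.
- closed_carton: Bystander: unopened carton without a flap, same board and size as the open one, standing. Origin: centre of its underside.
- spray_can: Bystander: standing spray can, 54 mm across, 200 mm tall. Origin: centre of its underside.
- tonic: Bystander: standing amber bottle, 64 mm across, 170 mm tall. Origin: centre of its underside.
- guard_a: Bystander: small grey comb guard for a trimmer, 45 x 34 x 20 mm, the one nearer the robot. Origin: centre of its underside.
- guard_b: Bystander: a second such comb guard, farther from the robot. Origin: centre of its underside.
- brush: Bystander: brush lying flat near the robot. Origin: centre of its underside.
- trimmer: Bystander: hair trimmer lying in a white tray at the right, 130 mm long. Origin: centre of its underside.
Mind the look-alikes: they are no part of the job. What is shaped like the carton but yellow is not meant. There is more than one size of the clip; the job needs the larger.

How it is judged:
On the way:
1. the carton lies on its back, its flap up (angle between carton's own x axis and vertical above 2.97 rad and height (world z) of carton below 0.042 m), for 0.2 s.
At the end, for the whole second after the job is handed in: The carton rests on its back (within 10 degrees), flap up. The clip grips the flap (joint -0.07 to 0.12): the middle of its pads 2 to 40 mm inside the free edge, within 26 mm of the middle of that edge and 6 mm of the mid thickness. Both are at rest (all of step 1 and x of clip_mouth in the frame of carton_flap between 0.002 and 0.04 m and y of clip_mouth in the frame of carton_flap between -0.026 and 0.026 m and z of clip_mouth in the frame of carton_flap between -0.006 and 0.006 m and value of joint clip_jaw between -0.07 and 0.12 rad and contact force between clip and carton above 0.5 N and linear speed of each of carton, clip below 0.02 m/s); the robot touches nothing.
It fails at once if a bystander (unopened carton, spray can, bottle, comb guard, brush, trimmer) is shifted by more than 30 mm (distance of any of closed_carton, spray_can, tonic, guard_a, guard_b, brush, trimmer from where it was at the start of the episode above 0.03 m).
It also fails if it takes over 58 s, if anything falls off the work surface, if the arm or the gripper's body presses on something with over 40 N, if the wrist force passes 120 N, or if a joint passes its speed limit or range.

## Working session

There is one attempt and no reset: what is moved stays moved. The work goes in short steps, Python scripts to look and compute and a tool call to move; the robot and the scene stay as the last step left them, time stands still between calls to the robot, and variables do not carry over. Pictures are saved under pics/ and viewed, and the job is handed in when it is done.

Besides the shell and the picture viewer there is one more tool, called by a JSON object that holds its "name" and its "arguments", one argument or row to a line. arm_command: Moves the arm, as the interface text tells. Its arguments: {"type":"object","properties":{"commands":{"type":"array"},"grip":{"type":"number"},"squeeze":{"type":"number"}},"required":["commands"]}

```bash
mkdir -p pics; ls
python3 - <<'E'
from workcell import sensors, imaging, order, bot
import cv2
s=sensors.observe()
for k,v in s.items(): print(k,v)
for n in("scene","top"):
    im=imaging.grab_frame(n); cv2.imwrite(f"pics/{n}0.png",im[:,:,::-1]); print(imaging.camera_info(n))
print(bot.tip_extent)
E
```

```text
pics
clock 0.0
qpos [-1.32119523  0.52201499 -0.03634346  1.60000398  0.0212128   1.02110975
 -0.11278268]
qd [ 0.00021286  0.00145877 -0.00030846  0.00096609 -0.00070211 -0.00033844
 -0.00084959]
joint_efforts [ 5.74578426e-04 -9.27108836e+01  1.97993517e+00 -3.69928551e+01
  1.77953881e-02  8.22471105e-03  2.51480671e-06]
position [0.19641097 0.59298574 0.23872639]
tool_rot [-1.4963344   1.56964573 -1.81610759]
force [-0.6531769   0.44843862  0.11146202]
moment [-0.04673366  0.01972955  0.05465879]
grip_width 0.08517122943295222
{'fx': 362.32542812223056, 'fy': 362.32542812223056, 'cx': 324.79947539124043, 'cy': 199.81444935444455, 'dist_coeffs': array([0.0082111, 0.       , 0.       , 0.       , 0.       ]), 'origin': array([0.92770345, 0.44866191, 0.92068646]), 'attitude': array([-2.4952895 , -0.00332533,  2.3989902 ])}
{'fx': 403.2666510412538, 'fy': 403.2666510412538, 'cx': 323.7941239282138, 'cy': 199.32257712304178, 'dist_coeffs': array([-0.00920864,  0.        ,  0.        ,  0.        ,  0.        ]), 'origin': array([ 0.43531837, -0.0175018 ,  1.50243338]), 'attitude': array([-3.05990859e+00,  2.12379659e-03, -1.56669330e+00])}
0.008
```

View pics/scene0.png

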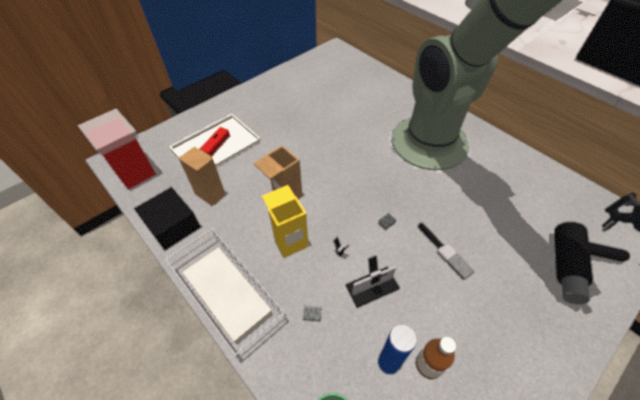

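View pics/top0.png

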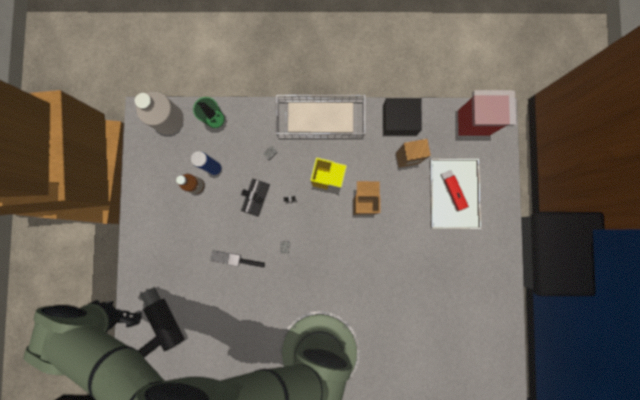

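```bash
cat > h.py <<'E'
import numpy as np, cv2
from scipy.spatial.transform import Rotation as R
from workcell import sensors, imaging, order, bot
def cam(n):
    c=imaging.camera_info(n); K=np.array([[c['fx'],0,c['cx']],[0,c['fy'],c['cy']],[0,0,1]]); return K,np.array(c['dist_coeffs']),np.array(c['origin']),R.from_euler('xyz',c['attitude']).as_matrix()
def atz(n,px,z):
    K,d,o,A=cam(n); u=cv2.undistortPoints(np.array([[px]],float),K,d)[0,0]
    r=A@np.array([u[0],u[1],1]); return o+r*(z-o[2])/r[2]
def proj(n,P):
    K,d,o,A=cam(n); P=np.atleast_2d(np.array(P,float)); c=(P-o)@A
    return cv2.projectPoints(c.reshape(-1,1,3),np.zeros(3),np.zeros(3),K,d)[0][:,0]
def tri(p1,p2):
    rs=[]
    for n,px in(("scene",p1),("top",p2)):
        K,d,o,A=cam(n); u=cv2.undistortPoints(np.array([[px]],float),K,d)[0,0]; r=A@np.array([u[0],u[1],1]); rs.append((o,r/np.linalg.norm(r)))
    M=sum(np.eye(3)-np.outer(r,r) for o,r in rs); b=sum((np.eye(3)-np.outer(r,r))@o for o,r in rs)
    X=np.linalg.solve(M,b); return X,[np.linalg.norm((np.eye(3)-np.outer(r,r))@(X-o)) for o,r in rs]
def crop(im,x0,y0,w,h,s,f):
    c=cv2.resize(im[y0:y0+h,x0:x0+w],None,fx=s,fy=s,interpolation=cv2.INTER_CUBIC)[:,:,::-1].copy()
    for x in range((x0+9)//10*10,x0+w,10):
        cv2.putText(c,str(x),(int((x-x0)*s),8),0,.3,(255,0,255),1); cv2.line(c,(int((x-x0+.5)*s),10),(int((x-x0+.5)*s),16),(255,0,255),1)
    for y in range((y0+9)//10*10,y0+h,10):
        cv2.putText(c,str(y),(0,int((y-y0+.5)*s)+3),0,.3,(255,0,255),1); cv2.line(c,(20,int((y-y0+.5)*s)),(26,int((y-y0+.5)*s)),(255,0,255),1)
    cv2.imwrite(f,c)
E
python3 - <<'E'
from h import *
t=cv2.imread("pics/top0.png")[:,:,::-1]; s=cv2.imread("pics/scene0.png")[:,:,::-1]
crop(t,230,140,160,110,5,"pics/t1.png"); crop(s,240,140,160,110,5,"pics/s1.png"); crop(s,320,220,100,100,6,"pics/s2.png");crop(t,225,160,80,70,8,"pics/t2.png")
for n in("scene","top"): 
    print(n,atz(n,(320,200),0))
print(proj("top",[[.6,0,0],[.6,.1,0],[.7,0,0]]))
E
```

```text
scene [ 0.46755823 -0.07070941  0.        ]
top [5.55706898e-01 3.64477631e-04 0.00000000e+00]
[[320.15488302 188.21629956]
 [293.47133978 188.11417435]
 [320.28360562 161.82042735]]
```

View pics/t1.png

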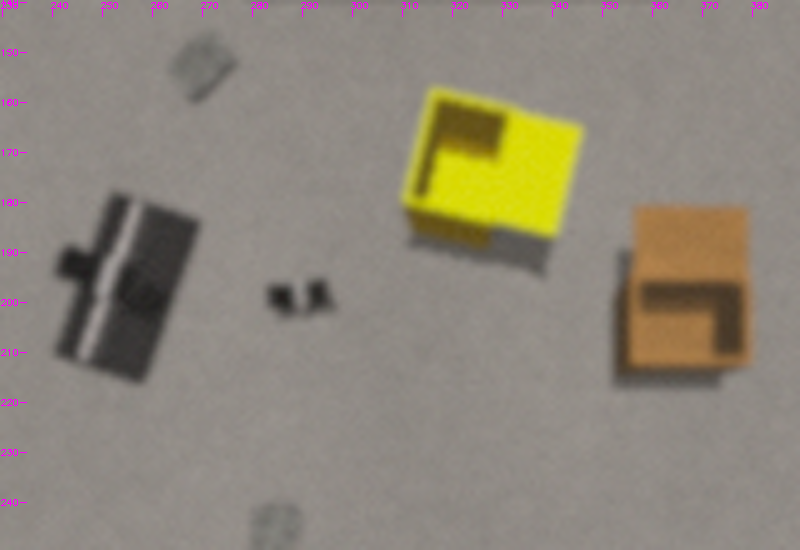

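View pics/s1.png

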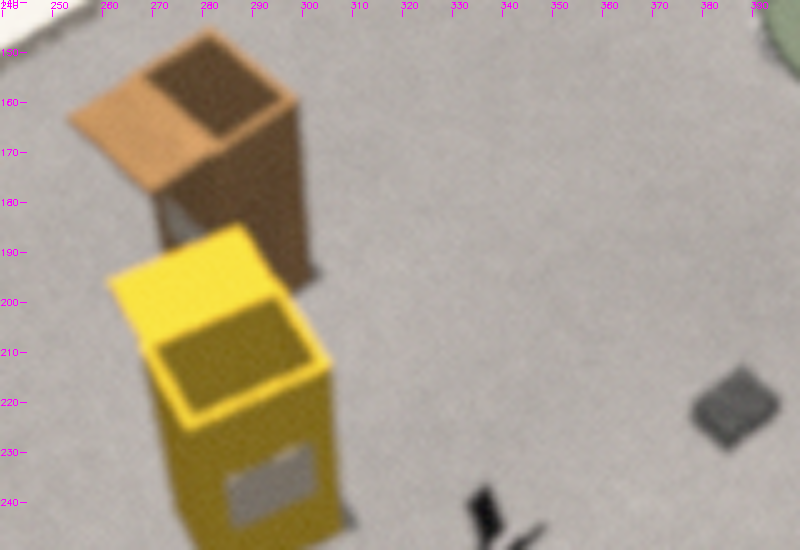

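View pics/s2.png

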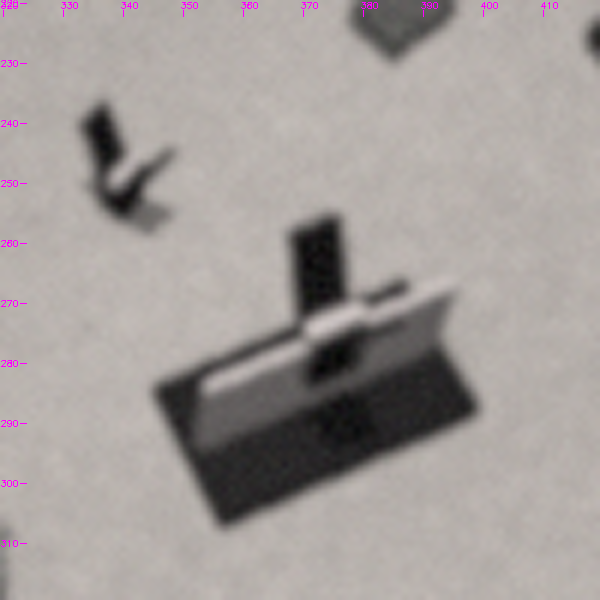

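View pics/t2.png

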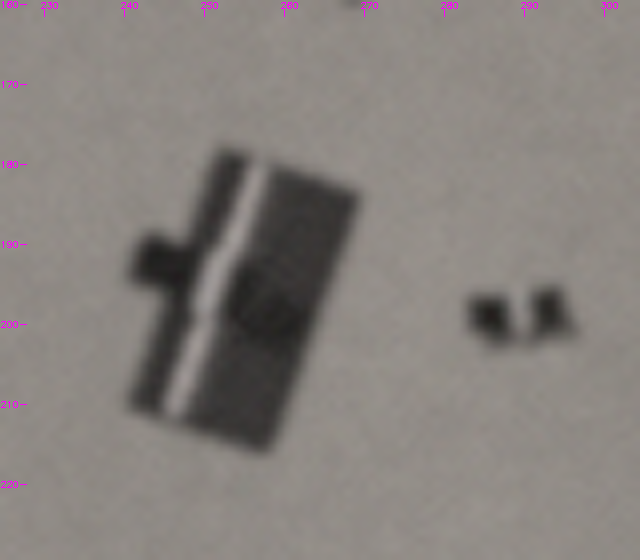

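Run:
```python
from h import *
print([a for a in dir(bot) if a[0]!='_'])
print("carton top corners z=.17 top view")
for p in [(356.3,181.2),(379,181.2),(355,212.8),(379.8,213),(352.5,216.5)]: print(p,atz("top",p,.17).round(4))
print("scene, flap far-left, flap near, back-left, back-right corner")
for p in [(253.3,163.5),(270,178),(281.3,146.3),(298.3,159.3)]: print(p,atz("scene",p,.17).round(4))
print("rack strip ends z=.075 top, foot corners z=.012")
for p in [(256.8,180),(246,211.5)]: print(atz("top",p,.075).round(4))
for p in [(252,178.3),(269.3,183.8),(241,210.5),(258,216)]: print(atz("top",p,.012).round(4))
print("scene strip ends, foot corners")
for p in [(353,284.3),(395,267)]: print(atz("scene",p,.075).round(4))
for p in [(345.5,284.5),(356.5,307),(399.5,287.5)]: print(atz("scene",p,.012).round(4))
print("tails: top z .126",atz("top",(242.5,192),.126).round(4), "scene tail top edge",atz("scene",(368,259),.126).round(4),atz("scene",(375.5,255.5),.126).round(4))
print("closed top",[atz("top",p,.17).round(3) for p in [(402,145),(427,139),(430,155),(405,165)]])
print("yellow",[atz("top",p,.17).round(3) for p in [(316,157),(346,164),(341,187),(310,181)]])
```

```text
['IKError', 'tip_extent']
carton top corners z=.17 top view
(356.3, 181.2) [ 0.6053 -0.1221  0.17  ]
(379, 181.2) [ 0.6056 -0.1976  0.17  ]
(355, 212.8) [ 0.5001 -0.1176  0.17  ]
(379.8, 213) [ 0.4998 -0.1995  0.17  ]
(352.5, 216.5) [ 0.4878 -0.1093  0.17  ]
scene, flap far-left, flap near, back-left, back-right corner
(253.3, 163.5) [ 0.6047 -0.196   0.17  ]
(270, 178) [ 0.6026 -0.1219  0.17  ]
(281.3, 146.3) [ 0.5044 -0.1966  0.17  ]
(298.3, 159.3) [ 0.5011 -0.1234  0.17  ]
rack strip ends z=.075 top, foot corners z=.012
[0.6204 0.2253 0.075 ]
[0.5078 0.2616 0.075 ]
[0.6349 0.254  0.012 ]
[0.6145 0.1892 0.012 ]
[0.5146 0.2926 0.012 ]
[0.4945 0.2292 0.012 ]
scene strip ends, foot corners
[0.6204 0.2217 0.075 ]
[0.5072 0.2611 0.075 ]
[0.6127 0.1916 0.012 ]
[0.6349 0.2545 0.012 ]
[0.5127 0.2945 0.012 ]
tails: top z .126 [0.5721 0.265  0.126 ] scene tail top edge [0.565  0.2137 0.126 ] [0.5443 0.2195 0.126 ]
closed top [array([ 0.728, -0.276,  0.17 ]), array([ 0.749, -0.36 ,  0.17 ]), array([ 0.695, -0.369,  0.17 ]), array([ 0.66 , -0.285,  0.17 ])]
yellow [array([0.686, 0.012, 0.17 ]), array([ 0.663, -0.088,  0.17 ]), array([ 0.586, -0.071,  0.17 ]), array([0.605, 0.032, 0.17 ])]
```

```bash
cat >> h.py <<'E'
def go(pos,yaw=None):
    """print tool-frame shift (cm) and twist so that TCP at pos, tool y at world angle yaw (mod pi)"""
    s=sensors.observe(); M=R.from_euler('xyz',s['tool_rot']).as_matrix(); d=M.T@(np.array(pos)-s['position'])*100
    cur=np.arctan2(M[1,1],M[0,1]); out=[]
    print("t",round(s['clock'],2),"pos",s['position'].round(4),"y-angle",cur.round(3),"xdir",M[:,0].round(3),"w",round(s['grip_width'],4),"F",s['force'].round(1),"q",s['qpos'].round(2))
    if yaw is not None:
        for k in(0,np.pi):
            t=(yaw+k-cur+np.pi)%(2*np.pi)-np.pi
            out.append(round(-t,3)) # tool x is down
    print("dx dy dz",d.round(2),"twist opts",out, "steps>=",np.ceil(np.linalg.norm(d)/4.17))
E
python3 -c "
from h import *
go([.47,.15,.28],0)"
```

```text
t 0.1 pos [0.1964 0.593  0.2388] y-angle 1.251 xdir [-0.    -0.001 -1.   ] w 0.0857 F [ 1.1  0.3 -0.5] q [-1.32  0.52 -0.04  1.6   0.02  1.02 -0.11]
dx dy dz [ -4.08 -33.46  39.9 ] twist opts [np.float64(1.251), np.float64(-1.891)] steps>= 13.0
```

{"name": "arm_command", "arguments": {
  "commands": [
    {"dx": -4, "dy": -33.5, "dz": 39.9, "twist": 1.25},
    {"dx": -4, "dy": -33.5, "dz": 39.9, "twist": 1.25},
    {"dx": -4, "dy": -33.5, "dz": 39.9, "twist": 1.25},
    {"dx": -4, "dy": -33.5, "dz": 39.9, "twist": 1.25},
    {"dx": -4, "dy": -33.5, "dz": 39.9, "twist": 1.25},
    {"dx": -4, "dy": -33.5, "dz": 39.9, "twist": 1.25},
    {"dx": -4, "dy": -33.5, "dz": 39.9, "twist": 1.25},
    {"dx": -4, "dy": -33.5, "dz": 39.9, "twist": 1.25},
    {"dx": -4, "dy": -33.5, "dz": 39.9, "twist": 1.25},
    {"dx": -4, "dy": -33.5, "dz": 39.9, "twist": 1.25},
    {"dx": -4, "dy": -33.5, "dz": 39.9, "twist": 1.25},
    {"dx": -4, "dy": -33.5, "dz": 39.9, "twist": 1.25}
  ],
  "grip": 1
}}

```text
clock: 1.1
position: [0.4585, 0.1671, 0.2776]
tool_rot: [-0.305, 1.57, -1.876]
force: [0.8, 0.3, -0.1]
grip_width: -0.0
```

```bash
python3 -c "
from h import *
go([.41,-.16,.26],0)"
```

```text
t 1.1 pos [0.4585 0.1671 0.2776] y-angle 0.0 xdir [-0.    -0.001 -1.   ] w -0.0 F [ 0.8  0.3 -0.1] q [-0.8   0.27  0.4   1.92 -0.13  0.97 -0.33]
dx dy dz [ 1.79 -4.86 32.7 ] twist opts [np.float64(0.0), np.float64(-3.141)] steps>= 8.0
```

{"name": "arm_command", "arguments": {
  "commands": [
    {"dx": 1.8, "dy": -5, "dz": 32.7},
    {"dx": 1.8, "dy": -5, "dz": 32.7},
    {"dx": 1.8, "dy": -5, "dz": 32.7},
    {"dx": 1.8, "dy": -5, "dz": 32.7},
    {"dx": 1.8, "dy": -5, "dz": 32.7},
    {"dx": 1.8, "dy": -5, "dz": 32.7},
    {"dx": 1.8, "dy": -5, "dz": 32.7},
    {"dx": 1.8, "dy": -5, "dz": 32.7},
    {"dx": 13, "dy": -5, "dz": 32.7},
    {"dx": 13, "dy": -8, "dz": 32.7},
    {"dx": 13, "dy": -12.5, "dz": 32.7},
    {"dx": 13, "dy": -12.5, "dz": 32.7}
  ]
}}

```text
validation failed for argument at $.co...
```

```bash
python3 -c "
from h import *
go([.335,-.16,.14],0)"
```

```text
t 1.1 pos [0.4585 0.1671 0.2776] y-angle 0.0 xdir [-0.    -0.001 -1.   ] w -0.0 F [ 0.8  0.3 -0.1] q [-0.8   0.27  0.4   1.92 -0.13  0.97 -0.33]
dx dy dz [ 13.79 -12.36  32.69] twist opts [np.float64(0.0), np.float64(-3.141)] steps>= 10.0
```

{"name": "arm_command", "arguments": {
  "commands": [
    {"dx": 1.8, "dy": -5, "dz": 32.7, "twist": 0},
    {"dx": 1.8, "dy": -5, "dz": 32.7, "twist": 0},
    {"dx": 1.8, "dy": -5, "dz": 32.7, "twist": 0},
    {"dx": 1.8, "dy": -5, "dz": 32.7, "twist": 0},
    {"dx": 1.8, "dy": -5, "dz": 32.7, "twist": 0},
    {"dx": 1.8, "dy": -5, "dz": 32.7, "twist": 0},
    {"dx": 1.8, "dy": -5, "dz": 32.7, "twist": 0},
    {"dx": 1.8, "dy": -5, "dz": 32.7, "twist": 0},
    {"dx": 13, "dy": -5, "dz": 32.7, "twist": 0},
    {"dx": 13, "dy": -8, "dz": 32.7, "twist": 0},
    {"dx": 13, "dy": -12.5, "dz": 32.7, "twist": 0},
    {"dx": 13, "dy": -12.5, "dz": 32.7, "twist": 0}
  ]
}}

```text
clock: 2.1
position: [0.3295, -0.1598, 0.1457]
tool_rot: [-1.457, 1.565, -3.028]
force: [-0.0, -0.7, -0.5]
grip_width: 0.0001
```

```bash
python3 -c "
from h import *
go([.335,-.16,.14],0)"
```

```text
t 2.1 pos [ 0.3295 -0.1598  0.1457] y-angle -0.001 xdir [-0.005 -0.001 -1.   ] w 0.0001 F [-0.  -0.7 -0.5] q [-0.13  0.33  0.51  2.34 -0.3   0.54  0.62]
dx dy dz [0.57 0.56 0.02] twist opts [np.float64(-0.001), np.float64(3.141)] steps>= 1.0
```

{"name": "arm_command", "arguments": {
  "commands": [
    {"dx": 2, "dy": 0.4, "dz": 0, "twist": 0},
    {"dx": 2, "dy": 0.4, "dz": 0, "twist": 0},
    {"dx": 2, "dy": 0.4, "dz": 0, "twist": 0}
  ]
}}

```text
clock: 2.35
position: [0.3333, -0.16, 0.1256]
tool_rot: [-1.497, 1.564, -3.069]
force: [0.3, 0.7, -0.1]
grip_width: -0.0
```

```bash
python3 -c "
from h import *
go([.335,-.16,.20],0)"
```

```text
t 2.35 pos [ 0.3333 -0.16    0.1256] y-angle -0.001 xdir [-0.007 -0.    -1.   ] w -0.0 F [ 0.3  0.7 -0.1] q [-0.09  0.38  0.46  2.35 -0.36  0.48  0.66]
dx dy dz [-7.44  0.12 -0.  ] twist opts [np.float64(-0.001), np.float64(3.14)] steps>= 2.0
```

{"name": "arm_command", "arguments": {
  "commands": [
    {"dx": -4, "dy": 0, "dz": 0, "twist": 0},
    {"dx": -8, "dy": 0, "dz": 0, "twist": 0},
    {"dx": -12, "dy": 0, "dz": 0, "twist": 0},
    {"dx": -15, "dy": 2, "dz": 0, "twist": 0},
    {"dx": -16.5, "dy": 6, "dz": 0, "twist": 0},
    {"dx": -16.5, "dy": 10, "dz": 0, "twist": 0},
    {"dx": -16.5, "dy": 14, "dz": 0, "twist": 0},
    {"dx": -16.5, "dy": 18, "dz": 0, "twist": 0},
    {"dx": -16.5, "dy": 22, "dz": 0, "twist": 0},
    {"dx": -16.5, "dy": 26, "dz": 0, "twist": 0},
    {"dx": -16.5, "dy": 30, "dz": 0, "twist": 0},
    {"dx": -16.5, "dy": 33, "dz": 0, "twist": 0}
  ]
}}

```text
clock: 3.35
position: [0.6673, -0.1594, 0.2897]
tool_rot: [-1.25, 1.565, -2.82]
force: [0.8, 0.4, 0.2]
grip_width: -0.0
```

```bash
python3 -c "
from h import *
go([.665,-.16,.15],0)"
```

```text
t 3.35 pos [ 0.6673 -0.1594  0.2897] y-angle 0.001 xdir [-0.006 -0.002 -1.   ] w -0.0 F [0.8 0.4 0.2] q [-0.18  0.65  0.57  1.38 -0.35  1.22  0.42]
dx dy dz [13.97 -0.15  0.04] twist opts [np.float64(0.001), np.float64(-3.141)] steps>= 4.0
```

{"name": "arm_command", "arguments": {
  "commands": [
    {"dx": 4, "dy": 0, "dz": 0, "twist": 0},
    {"dx": 8, "dy": 0, "dz": 0, "twist": 0},
    {"dx": 12, "dy": 0, "dz": 0, "twist": 0},
    {"dx": 14, "dy": 0, "dz": 0, "twist": 0},
    {"dx": 14, "dy": 0, "dz": 0, "twist": 0},
    {"dx": 14, "dy": -1.5, "dz": 0, "twist": 0},
    {"dx": 14, "dy": -3, "dz": 0, "twist": 0},
    {"dx": 14, "dy": -4.5, "dz": 0, "twist": 0}
  ]
}}

```text
clock: 4.02
position: [0.6222, -0.1598, 0.153]
tool_rot: [-0.795, 1.566, -2.364]
force: [1.1, 0.0, 0.9]
grip_width: -0.0001
```

```bash
python3 -c "
from h import *
go([.525,-.16,.165],0)
im=imaging.grab_frame('scene'); crop(im,220,120,140,110,5,'pics/a1.png')"
```

```text
t 4.02 pos [ 0.6222 -0.1598  0.153 ] y-angle 0.001 xdir [-0.003 -0.003 -1.   ] w -0.0001 F [1.1 0.  0.9] q [-0.16  0.71  0.51  1.64 -0.41  0.9   0.5 ]
dx dy dz [-1.17 -9.72  0.01] twist opts [np.float64(0.001), np.float64(-3.141)] steps>= 3.0
```

View pics/a1.png

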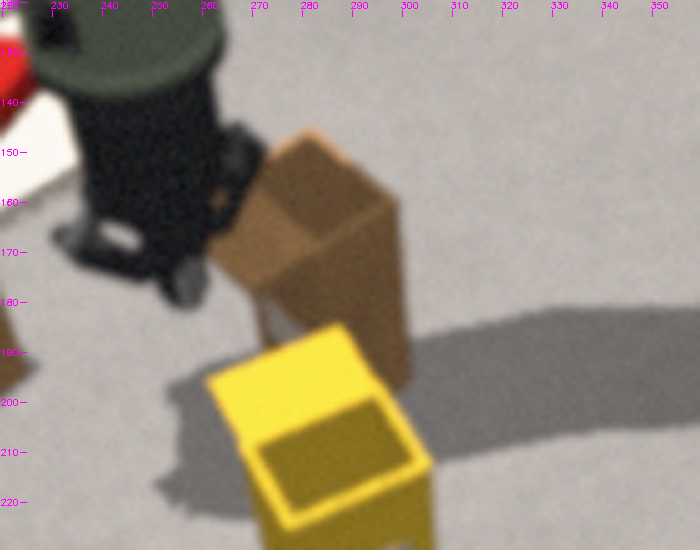

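{"name": "arm_command", "arguments": {
  "commands": [
    {"dx": -1.7, "dy": 0, "dz": 0, "twist": 0},
    {"dx": -1.9, "dy": -1, "dz": 0, "twist": 0},
    {"dx": -2.5, "dy": -2, "dz": 0, "twist": 0},
    {"dx": -3.1, "dy": -3.2, "dz": 0, "twist": 0},
    {"dx": -3.7, "dy": -4.5, "dz": 0, "twist": 0},
    {"dx": -4.2, "dy": -6, "dz": 0, "twist": 0},
    {"dx": -4.5, "dy": -7.3, "dz": 0, "twist": 0},
    {"dx": -4.7, "dy": -8.6, "dz": 0, "twist": 0},
    {"dx": -4.7, "dy": -9.8, "dz": 0, "twist": 0},
    {"dx": -4.7, "dy": -10.8, "dz": 0, "twist": 0},
    {"dx": -4.7, "dy": -10.8, "dz": 0, "twist": 0}
  ]
}}

```text
clock: 4.98
position: [0.5106, -0.1603, 0.202]
tool_rot: [-0.972, 1.566, -2.544]
force: [1.4, -0.4, 0.0]
grip_width: 0.0001
```

```bash
python3 -c "
from h import *
go([.525,-.16,.3],0)
im=imaging.grab_frame('scene'); crop(im,220,120,140,110,5,'pics/a2.png')"
```

```text
t 4.98 pos [ 0.5106 -0.1603  0.202 ] y-angle -0.001 xdir [-0.004 -0.003 -1.   ] w 0.0001 F [ 1.4 -0.4  0. ] q [-0.22  0.49  0.57  1.89 -0.34  0.86  0.52]
dx dy dz [-9.8   1.4  -0.01] twist opts [np.float64(-0.001), np.float64(3.141)] steps>= 3.0
```

View pics/a2.png

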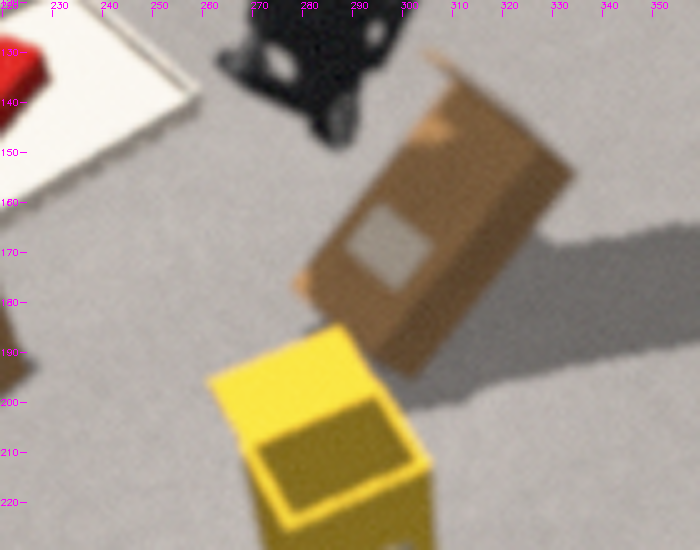

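```bash
cat > ov.py <<'E'
from h import *
def clipmodel(c,ang,w=.024):
    a=np.array([np.cos(ang),np.sin(ang),0]); b=np.array([-np.sin(ang),np.cos(ang),0]); c=np.array([c[0],c[1],.085]); L=[]
    for s in(1,-1):
        q=[c+b*s*.006+a*w/2+[0,0,.005],c+b*s*.029+a*w/2+[0,0,.041],c+b*s*.029-a*w/2+[0,0,.041],c+b*s*.006-a*w/2+[0,0,.005]]
        L.append(q)
    return L
def draw(n,im,polys,x0,y0,w,h,s,f):
    c=cv2.resize(im[y0:y0+h,x0:x0+w],None,fx=s,fy=s,interpolation=cv2.INTER_CUBIC).copy()
    for P,col in polys:
        p=proj(n,P); p=((p-[x0,y0]+.5)*s).astype(np.int32); cv2.polylines(c,[p],True,col,1)
    cv2.imwrite(f,c)
ang=np.deg2rad(-18.2)
a=np.array([np.cos(ang),np.sin(ang),0]); b=np.array([-np.sin(ang),np.cos(ang),0])
rc=np.array([.5637,.2422,0])
strip=[rc+a*i*.06+b*j*.0025+[0,0,.075] for i,j in((1,1),(1,-1),(-1,-1),(-1,1))]
foot=[rc+a*i*.065+b*j*.035+[0,0,.012] for i,j in((1,1),(1,-1),(-1,-1),(-1,1))]
import sys
k=float(sys.argv[1]) if len(sys.argv)>1 else 0
cl=clipmodel(rc+a*k,ang)
P=[(strip,(0,255,0)),(foot,(255,128,0))]+[(q,(0,0,255)) for q in cl]
draw("top",cv2.imread("pics/top0.png"),P,225,160,60,65,9,"pics/ovt.png")
draw("scene",cv2.imread("pics/scene0.png"),P,335,240,75,75,8,"pics/ovs.png")
E
python3 ov.py 0; python3 -c "
import cv2,numpy as np
a=cv2.imread('pics/ovt.png');b=cv2.imread('pics/ovs.png');h=max(a.shape[0],b.shape[0]);c=np.zeros((h,a.shape[1]+b.shape[1],3),np.uint8);c[:a.shape[0],:a.shape[1]]=a;c[:b.shape[0],a.shape[1]:]=b;s=min(1,800/c.shape[1]);cv2.imwrite('pics/ov1.png',cv2.resize(c,None,fx=s,fy=s))"
```

```text
(no output)
```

View pics/ov1.png

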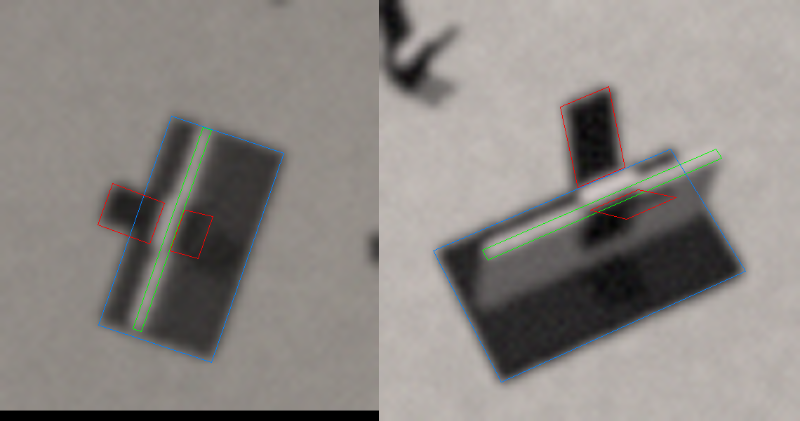

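```bash
python3 -c "
from h import *
go([.563,.2425,.25],1.253)
im=imaging.grab_frame('scene'); crop(im,240,90,150,120,5,'pics/a3.png')"
```

```text
t 5.03 pos [ 0.5118 -0.1601  0.2018] y-angle -0.0 xdir [-0.003 -0.003 -1.   ] w 0.0004 F [1.1 0.  0. ] q [-0.22  0.49  0.57  1.89 -0.34  0.86  0.52]
dx dy dz [ -4.95   5.08 -40.25] twist opts [np.float64(-1.253), np.float64(1.888)] steps>= 10.0
```

View pics/a3.png

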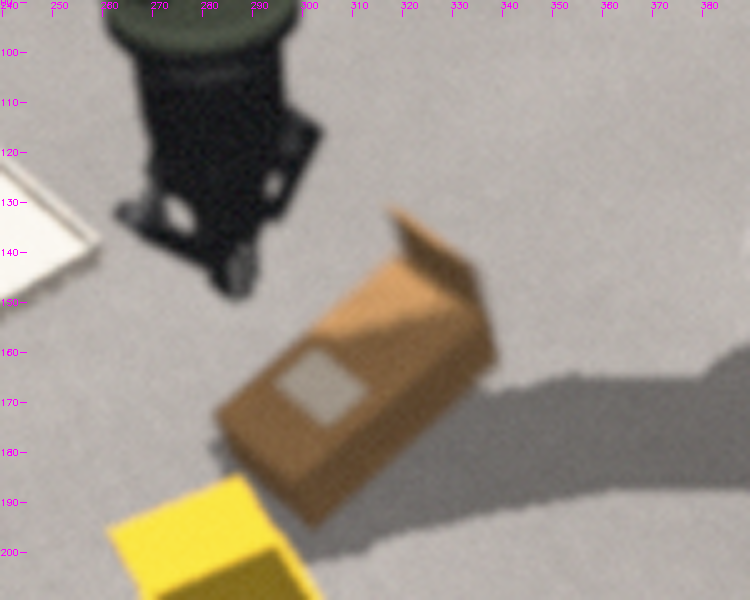

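{"name": "arm_command", "arguments": {
  "commands": [
    {"dx": -4, "dy": 0, "dz": 0, "twist": -0.12},
    {"dx": -6, "dy": 0.5, "dz": -3.5, "twist": -0.24},
    {"dx": -6, "dy": 1, "dz": -7.5, "twist": -0.36},
    {"dx": -6, "dy": 1.5, "dz": -11.5, "twist": -0.48},
    {"dx": -6, "dy": 2, "dz": -15.5, "twist": -0.6},
    {"dx": -6, "dy": 2.5, "dz": -19.5, "twist": -0.72},
    {"dx": -6, "dy": 3, "dz": -23.5, "twist": -0.84},
    {"dx": -6, "dy": 3.5, "dz": -27.5, "twist": -0.96},
    {"dx": -6, "dy": 4, "dz": -31.5, "twist": -1.08},
    {"dx": -6, "dy": 4.5, "dz": -35.5, "twist": -1.2},
    {"dx": -5, "dy": 5.1, "dz": -39, "twist": -1.253},
    {"dx": -5, "dy": 5.1, "dz": -40.2, "twist": -1.253}
  ],
  "grip": -1,
  "squeeze": 30
}}

```text
clock: 6.08
position: [0.5632, 0.2483, 0.2486]
tool_rot: [-2.51, 1.566, -2.819]
force: [-0.2, -0.1, -1.1]
grip_width: 0.0852
```

```bash
python3 -c "
from h import *
go([.563,.2425,.104],1.253)
im=imaging.grab_frame('scene'); crop(im,300,180,140,120,5,'pics/a4.png')
im=imaging.grab_frame('top'); crop(im,220,130,160,110,5,'pics/a4t.png'); go([.563,.2425,.102],1.253)"
```

```text
t 6.08 pos [0.5632 0.2483 0.2486] y-angle 1.262 xdir [-0.005 -0.002 -1.   ] w 0.0852 F [-0.2 -0.1 -1.1] q [-0.65  0.51  0.21  1.62 -0.12  1.03  0.86]
dx dy dz [14.46 -0.51  0.21] twist opts [np.float64(0.009), np.float64(-3.133)] steps>= 4.0
t 6.18 pos [0.5634 0.2452 0.2494] y-angle 1.256 xdir [-0.004 -0.003 -1.   ] w 0.0854 F [ 0.3 -0.5 -0.1] q [-0.65  0.51  0.21  1.62 -0.12  1.03  0.85]
dx dy dz [14.74 -0.21  0.1 ] twist opts [np.float64(0.003), np.float64(-3.138)] steps>= 4.0
```

View pics/a4.png

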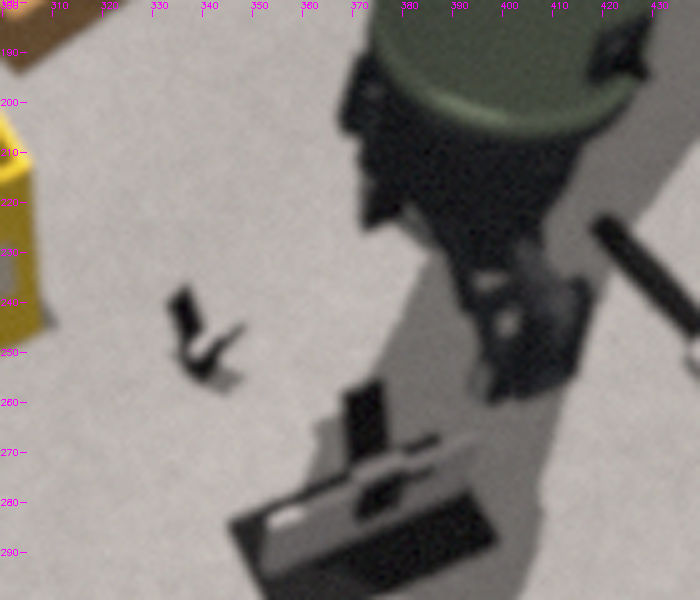

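View pics/a4t.png

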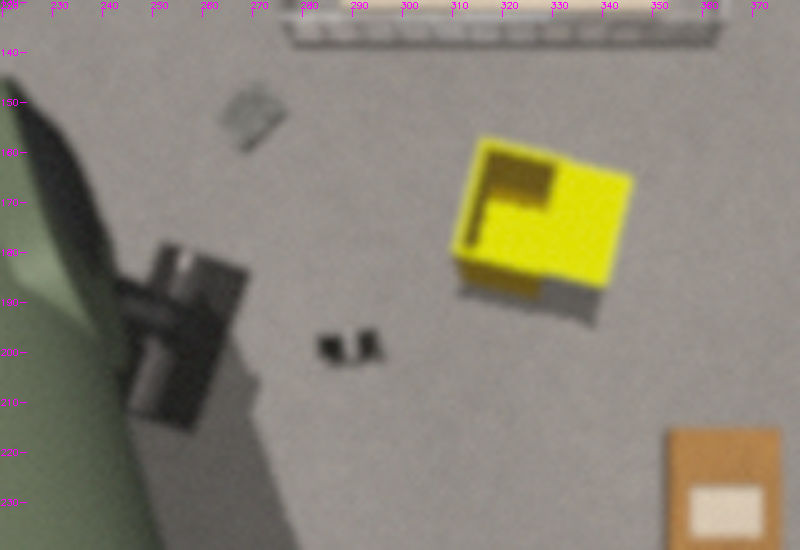

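{"name": "arm_command", "arguments": {
  "commands": [
    {"dx": 3.5, "dy": -0.2, "dz": 0.1, "twist": 0},
    {"dx": 7, "dy": -0.2, "dz": 0.1, "twist": 0},
    {"dx": 10, "dy": -0.2, "dz": 0.1, "twist": 0},
    {"dx": 12, "dy": -0.2, "dz": 0.1, "twist": 0},
    {"dx": 12.5, "dy": -0.2, "dz": 0.1, "twist": 0},
    {"dx": 12.5, "dy": -0.2, "dz": 0.1, "twist": 0}
  ]
}}

```text
clock: 6.68
position: [0.5631, 0.2415, 0.1237]
tool_rot: [-2.192, 1.563, -2.508]
force: [-0.2, 0.8, 0.4]
grip_width: 0.0854
```

```bash
python3 -c "
from h import *
im=imaging.grab_frame('scene'); crop(im,330,200,100,100,6,'pics/a5.png')
go([.563,.2425,.102],1.253)"
```

```text
t 6.73 pos [0.5637 0.242  0.1251] y-angle 1.255 xdir [-0.004 -0.003 -1.   ] w 0.0858 F [ 0.3 -0.3  0.9] q [-0.62  0.65  0.18  1.73 -0.15  0.78  0.89]
dx dy dz [ 2.31  0.04 -0.08] twist opts [np.float64(0.002), np.float64(-3.139)] steps>= 1.0
```

View pics/a5.png

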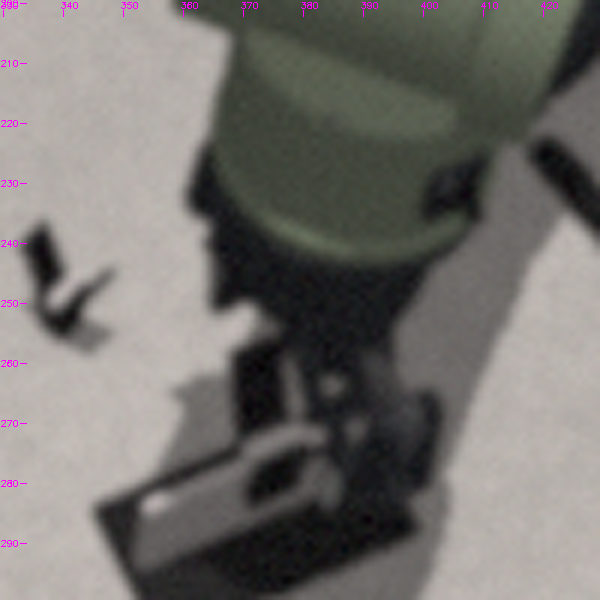

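```bash
python3 -c "
from h import *
s=sensors.observe();p=s['position'];M=R.from_euler('xyz',s['tool_rot']).as_matrix()
print(p,M.round(3))
for d in(-.0425,.0425,-.057,.057): print(d,(p+M[:,1]*d+M[:,0]*-.005).round(3),proj('scene',p+M[:,1]*d+M[:,0]*-.005).round(1))
print(proj('scene',[p]), proj('scene',[[.563,.2425,.085],[.563-.0083,.2425-.0257,.126],[.563+.0083,.2425+.0257,.126]]))
"
```

```text
[0.56372595 0.24198065 0.12508713] [[-0.004  0.31   0.951]
 [-0.003  0.951 -0.31 ]
 [-1.    -0.004 -0.003]]
-0.0425 [0.551 0.202 0.13 ] [[368.6 251.4]]
0.0425 [0.577 0.282 0.13 ] [[386.1 280.8]]
-0.057 [0.546 0.188 0.13 ] [[365.8 246.7]]
0.057 [0.581 0.296 0.13 ] [[389.2 286.1]]
[[376.86633451 266.6288752 ]] [[375.32970835 273.88130319]
 [371.80868864 257.31112493]
 [382.92918671 275.83746182]]
```

{"name": "arm_command", "arguments": {
  "commands": [
    {"dx": 1.2, "dy": 0, "dz": -0.1, "twist": 0},
    {"dx": 2.2, "dy": 0, "dz": -0.1, "twist": 0},
    {"dx": 2.2, "dy": 0, "dz": -0.1, "twist": 0},
    {"dx": 2.2, "dy": 0, "dz": -0.1, "twist": 0}
  ]
}}

```text
clock: 7.07
position: [0.5626, 0.2422, 0.103]
tool_rot: [-2.165, 1.565, -2.481]
force: [0.0, -0.8, 0.8]
grip_width: 0.0851
```

{"name": "arm_command", "arguments": {
  "commands": [
    {"dx": 0, "dy": 0, "dz": 0, "twist": 0},
    {"dx": 0, "dy": 0, "dz": 0, "twist": 0},
    {"dx": 0, "dy": 0, "dz": 0, "twist": 0},
    {"dx": 0, "dy": 0, "dz": 0, "twist": 0},
    {"dx": 0, "dy": 0, "dz": 0, "twist": 0},
    {"dx": 0, "dy": 0, "dz": 0, "twist": 0},
    {"dx": 0, "dy": 0, "dz": 0, "twist": 0},
    {"dx": 0, "dy": 0, "dz": 0, "twist": 0},
    {"dx": 0, "dy": 0, "dz": 0, "twist": 0},
    {"dx": 0, "dy": 0, "dz": 0, "twist": 0},
    {"dx": 0, "dy": 0, "dz": 0, "twist": 0},
    {"dx": 0, "dy": 0, "dz": 0, "twist": 0}
  ],
  "grip": 1,
  "squeeze": 35
}}

```text
clock: 8.07
position: [0.5635, 0.2419, 0.1044]
tool_rot: [-1.94, 1.567, -2.256]
force: [-0.9, -2.9, 17.6]
grip_width: 0.0229
```

```bash
python3 -c "
from h import *
im=imaging.grab_frame('scene'); crop(im,330,200,100,100,6,'pics/a6.png')
go([.563,.2425,.2],1.253)"
```

```text
t 8.12 pos [0.5635 0.2418 0.1044] y-angle 1.254 xdir [-0.003 -0.003 -1.   ] w 0.0228 F [-2.2 -4.4 16.3] q [-0.62  0.68  0.17  1.74 -0.16  0.74  0.89]
dx dy dz [-9.56  0.01 -0.09] twist opts [np.float64(0.001), np.float64(-3.14)] steps>= 3.0
```

View pics/a6.png

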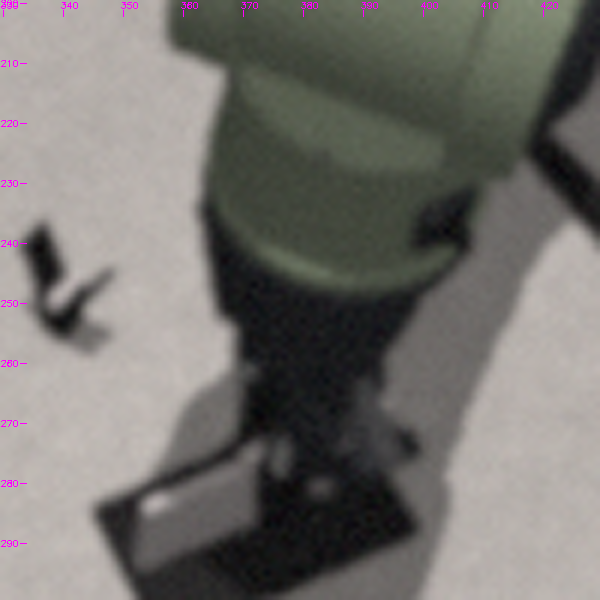

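{"name": "arm_command", "arguments": {
  "commands": [
    {"dx": -1, "dy": 0, "dz": 0, "twist": 0},
    {"dx": -3, "dy": 0, "dz": 0, "twist": 0},
    {"dx": -6, "dy": 0, "dz": 0, "twist": 0},
    {"dx": -9.5, "dy": 0, "dz": 0, "twist": 0},
    {"dx": -13, "dy": 0, "dz": 0, "twist": 0},
    {"dx": -16, "dy": 0, "dz": 0, "twist": 0},
    {"dx": -18, "dy": 0, "dz": 0, "twist": 0},
    {"dx": -18, "dy": 0, "dz": 0, "twist": 0}
  ]
}}

```text
clock: 8.78
position: [0.5654, 0.2429, 0.2896]
tool_rot: [0.393, 1.567, 0.077]
force: [1.2, -0.0, -1.4]
grip_width: 0.0228
```

```bash
python3 -c "
from h import *
im=imaging.grab_frame('scene'); crop(im,310,140,130,160,4.5,'pics/a7.png'); crop(im,230,90,150,120,5,'pics/a7c.png')
im=imaging.grab_frame('top'); crop(im,310,180,120,110,6,'pics/a7t.png')
go([.4,.2,.25],0)
s=sensors.observe(); print(proj('scene',[s['position'],s['position']-[0,0,.0244],s['position']-[0,0,.065]]))"
```

```text
t 8.88 pos [0.564  0.2425 0.2853] y-angle 1.255 xdir [-0.001 -0.002 -1.   ] w 0.0228 F [-0.6  0.5 -0.9] q [-0.66  0.47  0.23  1.58 -0.11  1.1   0.85]
dx dy dz [  3.56  -9.13 -14.27] twist opts [np.float64(1.255), np.float64(-1.887)] steps>= 5.0
[[386.11209428 231.51997554]
 [384.51684115 237.66164366]
 [382.03529373 247.21819204]]
```

View pics/a7.png

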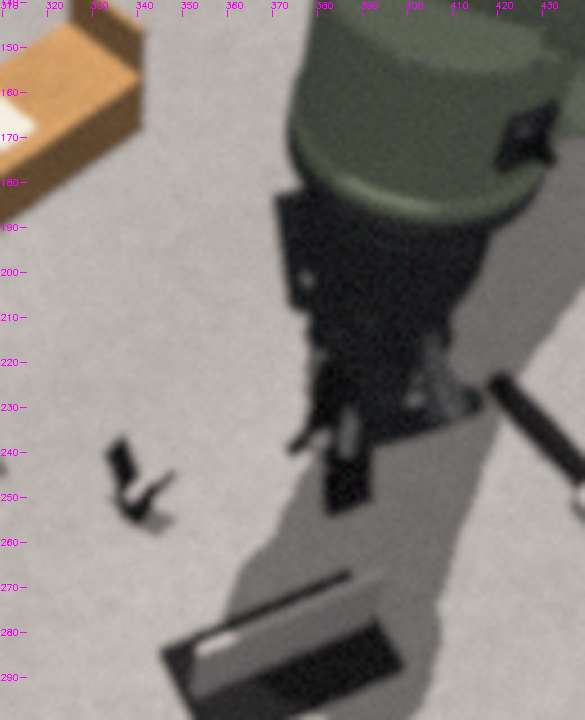

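View pics/a7t.png

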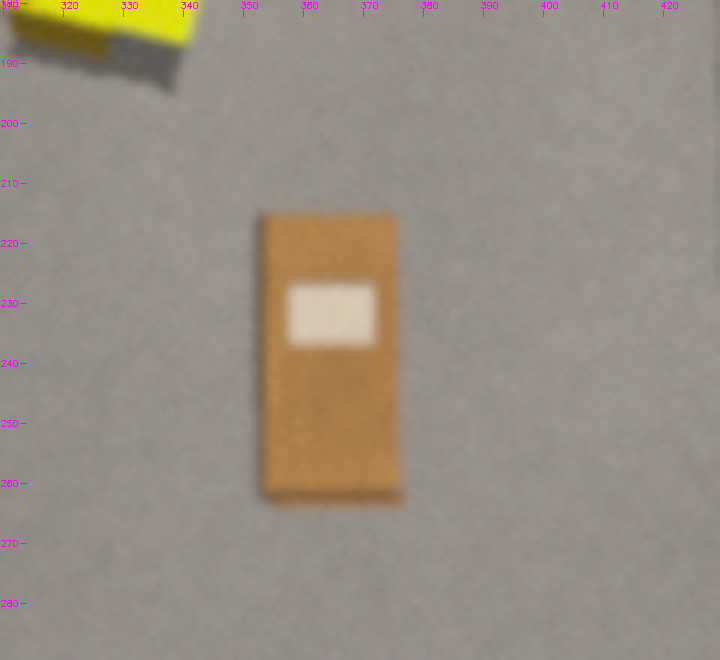

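View pics/a7c.png

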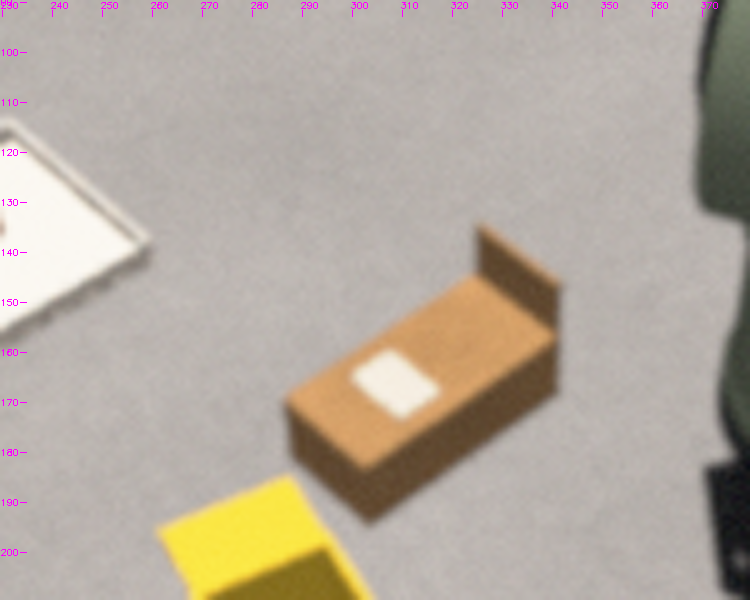

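Run:
```python
from h import *
for z,p in[(.105,(325,134.3)),(.105,(340.7,146)),(.06,(324.5,145.5)),(.06,(339.5,157)),(.06,(287,169.5)),(.06,(302.5,183.5))]: print("sc",p,z,atz("scene",p,z).round(4))
for z,p in[(.105,(353,263.7)),(.105,(376.5,263.7)),(.105,(376,261.3)),(.06,(353.3,215)),(.06,(375.7,215)),(.105,(353,261.3))]: print("top",p,z,atz("top",p,z).round(4))
# test model
yaw=0
def corners(x,y,z,L): return
for yc in (-.1595,):
  for x in(.3275,.330,.3325,.335): print(x,"scene",proj("scene",[[x,yc-.038,.105],[x,yc+.038,.105]]).round(1).tolist(),"top",proj("top",[[x,yc-.038,.105],[x,yc+.038,.105]]).round(1).tolist())
s=sensors.observe();p=s['position'];M=R.from_euler('xyz',s['tool_rot']).as_matrix()
for dz in (.060,.065,.07):
  for dy in(-.0165,.0165):
    print(dz,dy,proj('scene',[p+M[:,1]*dy+M[:,0]*dz+M[:,2]*k for k in(-.012,.012)]).round(1).tolist())
```

```text
sc (325, 134.3) 0.105 [ 0.328  -0.1998  0.105 ]
sc (340.7, 146) 0.105 [ 0.3276 -0.1265  0.105 ]
sc (324.5, 145.5) 0.06 [ 0.333  -0.1966  0.06  ]
sc (339.5, 157) 0.06 [ 0.3326 -0.1244  0.06  ]
sc (287, 169.5) 0.06 [ 0.4936 -0.1975  0.06  ]
sc (302.5, 183.5) 0.06 [ 0.4947 -0.1204  0.06  ]
top (353, 263.7) 0.105 [ 0.3284 -0.1152  0.105 ]
top (376.5, 263.7) 0.105 [ 0.3287 -0.1959  0.105 ]
top (376, 261.3) 0.105 [ 0.3369 -0.1942  0.105 ]
top (353.3, 215) 0.06 [ 0.4975 -0.1197  0.06  ]
top (375.7, 215) 0.06 [ 0.4979 -0.1999  0.06  ]
top (353, 261.3) 0.105 [ 0.3366 -0.1152  0.105 ]
0.3275 scene [[325.6, 134.6], [341.8, 146.8]] top [[377.0, 264.1], [354.8, 264.0]]
0.33 scene [[325.0, 134.9], [341.2, 147.2]] top [[377.0, 263.3], [354.8, 263.2]]
0.3325 scene [[324.4, 135.3], [340.7, 147.6]] top [[377.0, 262.6], [354.8, 262.5]]
0.335 scene [[323.9, 135.7], [340.1, 148.0]] top [[377.0, 261.9], [354.8, 261.8]]
0.06 -0.0165 [[383.3, 238.2], [373.8, 242.0]]
0.06 0.0165 [[390.9, 250.1], [381.3, 254.1]]
0.065 -0.0165 [[383.0, 239.3], [373.6, 243.2]]
0.065 0.0165 [[390.6, 251.2], [381.0, 255.2]]
0.07 -0.0165 [[382.7, 240.5], [373.3, 244.3]]
0.07 0.0165 [[390.2, 252.3], [380.7, 256.3]]
```

```bash
python3 -c "
from h import *
go([.44,-.1,.255],0)"
```

```text
t 8.88 pos [0.564  0.2425 0.2853] y-angle 1.255 xdir [-0.001 -0.002 -1.   ] w 0.0228 F [-0.6  0.5 -0.9] q [-0.66  0.47  0.23  1.58 -0.11  1.1   0.85]
dx dy dz [  3.12 -36.4   -1.14] twist opts [np.float64(1.255), np.float64(-1.887)] steps>= 9.0
```

{"name": "arm_command", "arguments": {
  "commands": [
    {"dx": 0.3, "dy": -2, "dz": -0.1, "twist": 0.1},
    {"dx": 0.6, "dy": -5, "dz": -0.2, "twist": 0.21},
    {"dx": 0.9, "dy": -8.5, "dz": -0.3, "twist": 0.32},
    {"dx": 1.2, "dy": -12, "dz": -0.4, "twist": 0.43},
    {"dx": 1.5, "dy": -15.5, "dz": -0.5, "twist": 0.54},
    {"dx": 1.8, "dy": -19, "dz": -0.6, "twist": 0.65},
    {"dx": 2.1, "dy": -22.5, "dz": -0.7, "twist": 0.76},
    {"dx": 2.4, "dy": -26, "dz": -0.8, "twist": 0.87},
    {"dx": 2.7, "dy": -29.5, "dz": -0.9, "twist": 0.98},
    {"dx": 3, "dy": -32.5, "dz": -1, "twist": 1.09},
    {"dx": 3.1, "dy": -35, "dz": -1.1, "twist": 1.2},
    {"dx": 3.1, "dy": -36.4, "dz": -1.1, "twist": 1.255}
  ]
}}

```text
clock: 9.88
position: [0.4385, -0.1024, 0.2544]
tool_rot: [-0.884, 1.567, -2.464]
force: [1.3, -0.2, -0.4]
grip_width: 0.0227
```

```bash
python3 -c "
from h import *
go([.331,-.16,.21],0)"
```

```text
t 9.88 pos [ 0.4385 -0.1024  0.2544] y-angle -0.009 xdir [-0.003 -0.003 -1.   ] w 0.0227 F [ 1.3 -0.2 -0.4] q [-0.42  0.26  0.62  2.04 -0.19  0.9   0.3 ]
dx dy dz [  4.49 -10.68   5.85] twist opts [np.float64(-0.009), np.float64(3.132)] steps>= 4.0
```

{"name": "arm_command", "arguments": {
  "commands": [
    {"dx": 1, "dy": -2.5, "dz": 1.5, "twist": 0},
    {"dx": 2, "dy": -5, "dz": 3, "twist": 0},
    {"dx": 3, "dy": -7.5, "dz": 4.3, "twist": -0.01},
    {"dx": 4, "dy": -9.5, "dz": 5.3, "twist": -0.01},
    {"dx": 4.5, "dy": -10.7, "dz": 5.8, "twist": -0.01},
    {"dx": 4.5, "dy": -10.7, "dz": 5.8, "twist": -0.01},
    {"dx": 4.5, "dy": -10.7, "dz": 5.8, "twist": -0.01}
  ]
}}

```text
clock: 10.47
position: [0.3306, -0.1594, 0.2097]
tool_rot: [-1.023, 1.566, -2.593]
force: [0.6, 0.2, -0.3]
grip_width: 0.023
```

```bash
python3 -c "
from h import *
im=imaging.grab_frame('scene'); crop(im,280,60,120,140,5,'pics/a8.png'); 
im=imaging.grab_frame('top'); crop(im,310,180,120,110,6,'pics/a8t.png')
go([.331,-.16,.138],0)
s=sensors.observe();p=s['position'];M=R.from_euler('xyz',s['tool_rot']).as_matrix()
print(proj('scene',[p+M[:,1]*dy+M[:,0]*.062+M[:,2]*k for dy in(-.0165,.0165) for k in(-.012,.012)]).round(1).tolist())
"
```

```text
t 10.57 pos [ 0.3316 -0.1592  0.21  ] y-angle 0.002 xdir [-0.003 -0.003 -1.   ] w 0.0229 F [-0.5  0.1 -0.6] q [-0.29  0.19  0.66  2.28 -0.17  0.73  0.49]
dx dy dz [ 7.2  -0.04  0.06] twist opts [np.float64(0.002), np.float64(-3.14)] steps>= 2.0
[[339.5, 130.6], [334.2, 126.7], [331.8, 135.6], [326.5, 131.6]]
```

View pics/a8.png

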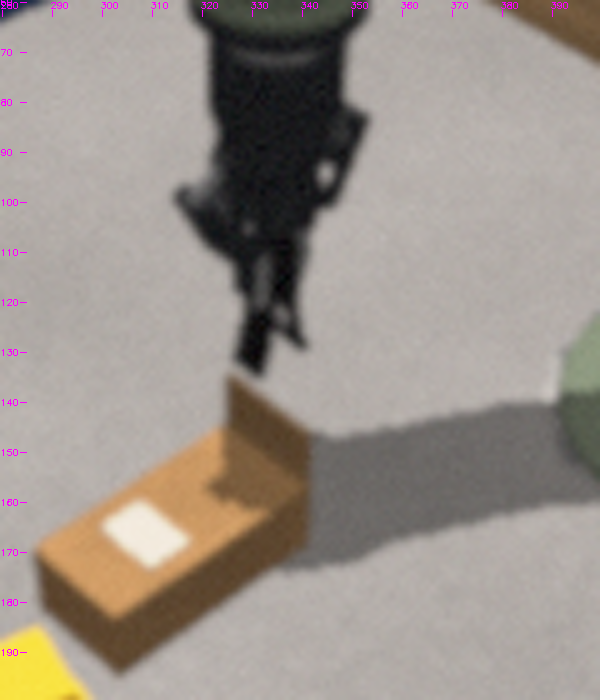

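View pics/a8t.png

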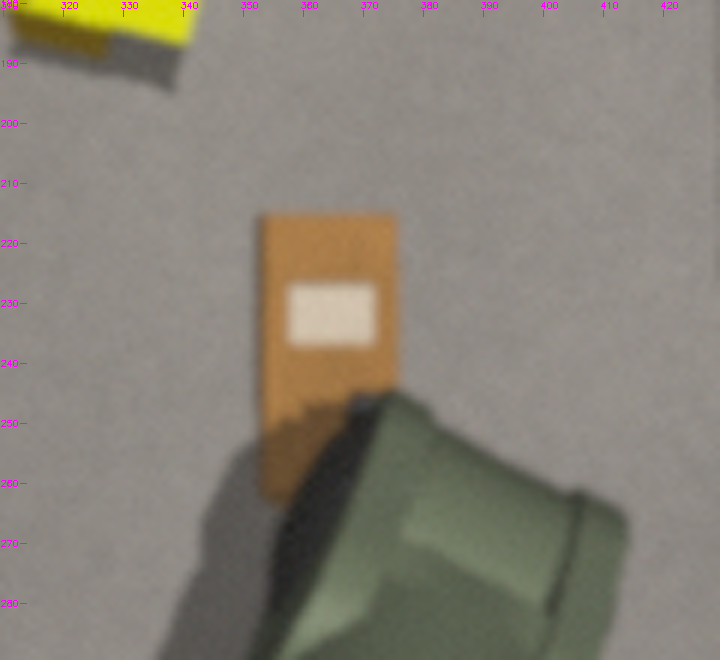

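{"name": "arm_command", "arguments": {
  "commands": [
    {"dx": 1.5, "dy": 0, "dz": 0, "twist": 0},
    {"dx": 3, "dy": 0, "dz": 0, "twist": 0},
    {"dx": 4.5, "dy": 0, "dz": 0, "twist": 0},
    {"dx": 5.5, "dy": 0, "dz": 0, "twist": 0},
    {"dx": 6, "dy": 0, "dz": 0, "twist": 0},
    {"dx": 6.3, "dy": 0, "dz": 0, "twist": 0},
    {"dx": 6.3, "dy": 0, "dz": 0, "twist": 0}
  ]
}}

```text
clock: 11.15
position: [0.3317, -0.1593, 0.1469]
tool_rot: [-0.862, 1.566, -2.431]
force: [-0.0, -0.5, -0.8]
grip_width: 0.023
```

```bash
python3 -c "
from h import *
im=imaging.grab_frame('scene'); crop(im,280,80,100,110,6,'pics/a9.png'); 
go([.331,-.16,.136],0)
"
```

```text
t 11.2 pos [ 0.3317 -0.1594  0.1472] y-angle 0.002 xdir [-0.003 -0.003 -1.   ] w 0.0231 F [-0.8 -0.1 -0.6] q [-0.17  0.33  0.56  2.34 -0.34  0.54  0.65]
dx dy dz [ 1.12 -0.07  0.06] twist opts [np.float64(0.002), np.float64(-3.139)] steps>= 1.0
```

View pics/a9.png

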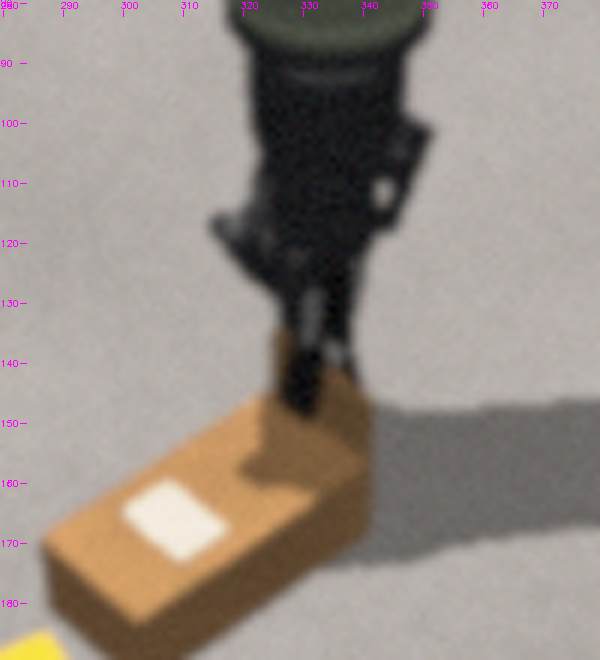

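{"name": "arm_command", "arguments": {
  "commands": [
    {"dx": 0.6, "dy": 0, "dz": 0, "twist": 0},
    {"dx": 1.0, "dy": 0, "dz": 0, "twist": 0},
    {"dx": 1.2, "dy": 0, "dz": 0, "twist": 0},
    {"dx": 1.2, "dy": 0, "dz": 0, "twist": 0}
  ]
}}

```text
clock: 11.53
position: [0.3316, -0.1594, 0.1349]
tool_rot: [-0.878, 1.566, -2.446]
force: [-0.2, -0.1, -1.3]
grip_width: 0.023
```

{"name": "arm_command", "arguments": {
  "commands": [
    {"dx": 0.2, "dy": 0, "dz": 0, "twist": 0},
    {"dx": 0.4, "dy": 0, "dz": 0, "twist": 0},
    {"dx": 0.6, "dy": 0, "dz": 0, "twist": 0},
    {"dx": 0.6, "dy": 0, "dz": 0, "twist": 0},
    {"dx": 0.6, "dy": 0, "dz": 0, "twist": 0},
    {"dx": 0.6, "dy": 0, "dz": 0, "twist": 0},
    {"dx": 0.6, "dy": 0, "dz": 0, "twist": 0},
    {"dx": 0.6, "dy": 0, "dz": 0, "twist": 0}
  ],
  "grip": -1
}}

```text
clock: 12.2
position: [0.3316, -0.1594, 0.129]
tool_rot: [-0.854, 1.567, -2.422]
force: [0.3, -0.2, -0.1]
grip_width: 0.0854
```

```bash
python3 -c "
from h import *
im=imaging.grab_frame('scene'); crop(im,280,80,100,110,6,'pics/b1.png'); 
go([.331,-.16,.136],0)
"
```

```text
t 12.25 pos [ 0.3316 -0.1594  0.129 ] y-angle 0.002 xdir [-0.003 -0.003 -1.   ] w 0.0853 F [0.9 0.1 0.2] q [-0.13  0.37  0.51  2.35 -0.38  0.49  0.7 ]
dx dy dz [-0.7  -0.06  0.06] twist opts [np.float64(0.002), np.float64(-3.139)] steps>= 1.0
```

View pics/b1.png

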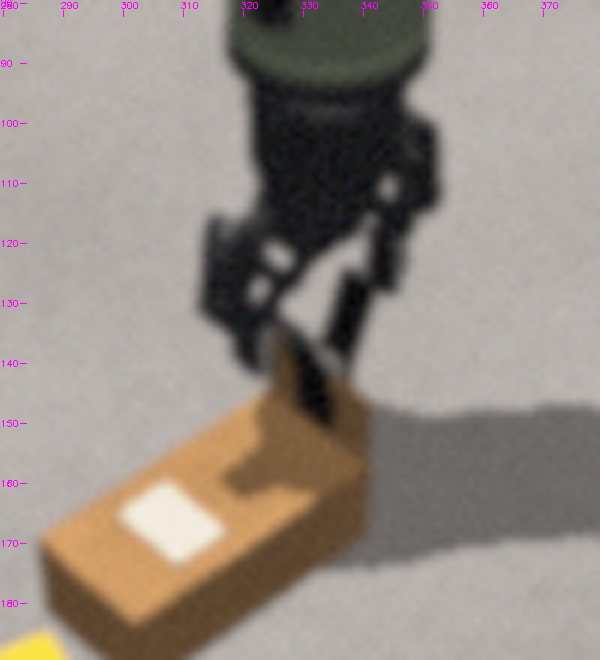

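{"name": "arm_command", "arguments": {
  "commands": [
    {"dx": -1, "dy": 0, "dz": 0, "twist": 0},
    {"dx": -2.5, "dy": 0, "dz": 0, "twist": 0},
    {"dx": -4.5, "dy": 0, "dz": 0, "twist": 0},
    {"dx": -7, "dy": 0, "dz": 0, "twist": 0},
    {"dx": -10, "dy": 0.5, "dz": 0, "twist": 0},
    {"dx": -13, "dy": 3, "dz": -3, "twist": 0},
    {"dx": -14, "dy": 6, "dz": -7, "twist": 0},
    {"dx": -14, "dy": 8, "dz": -11, "twist": 0},
    {"dx": -14, "dy": 10, "dz": -15, "twist": 0},
    {"dx": -14, "dy": 12, "dz": -19, "twist": 0},
    {"dx": -14, "dy": 13, "dz": -22, "twist": 0},
    {"dx": -14, "dy": 13, "dz": -22, "twist": 0}
  ]
}}

```text
clock: 13.25
position: [0.4628, 0.0668, 0.2677]
tool_rot: [-0.951, 1.567, -2.514]
force: [-1.1, 0.1, -0.9]
grip_width: 0.0857
```

```bash
cat > ov2.py <<'E'
from h import *
im=imaging.grab_frame('scene'); crop(im,280,100,80,80,7,'pics/b2.png'); cv2.imwrite('pics/scene_end.png',im[:,:,::-1])
it=imaging.grab_frame('top'); crop(it,330,200,80,80,7,'pics/b2t.png'); cv2.imwrite('pics/top_end.png',it[:,:,::-1])
go([.331,-.16,.136],0)
E
python3 ov2.py
```

```text
t 13.35 pos [0.4621 0.0641 0.2675] y-angle 0.007 xdir [-0.004 -0.003 -1.   ] w 0.085 F [-0.2 -1.1 -0.3] q [-0.71  0.26  0.54  1.98 -0.16  0.94 -0.08]
dx dy dz [ 13.27 -13.21  22.28] twist opts [np.float64(0.007), np.float64(-3.135)] steps>= 7.0
```

View pics/b2.png

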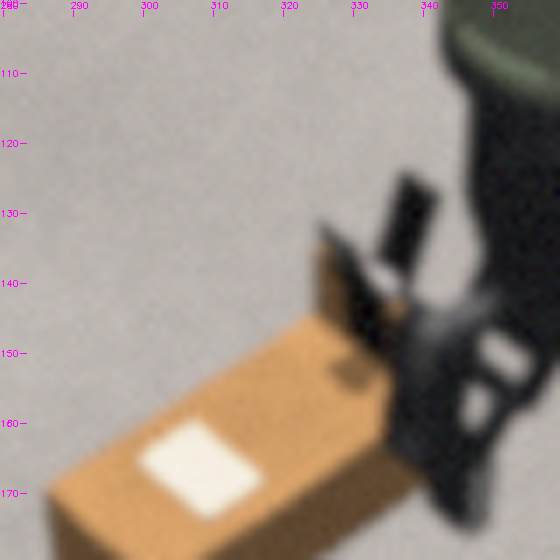

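View pics/b2t.png

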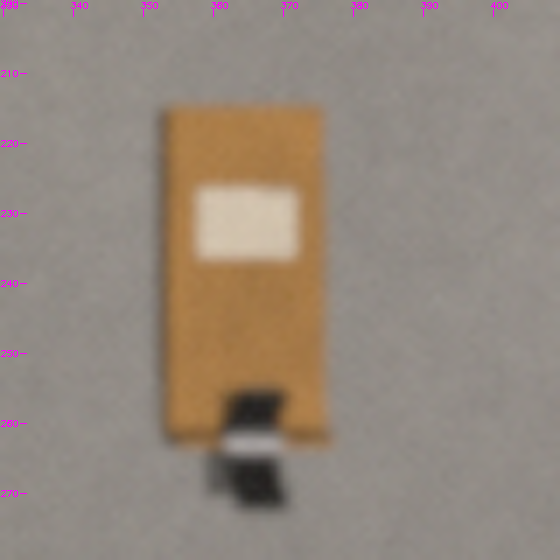

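View pics/scene_end.png

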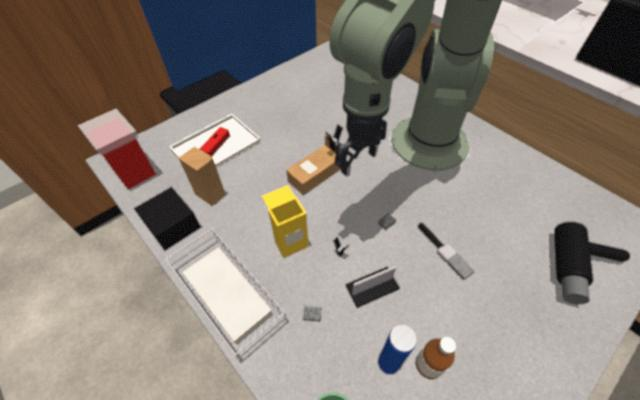

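View pics/top_end.png

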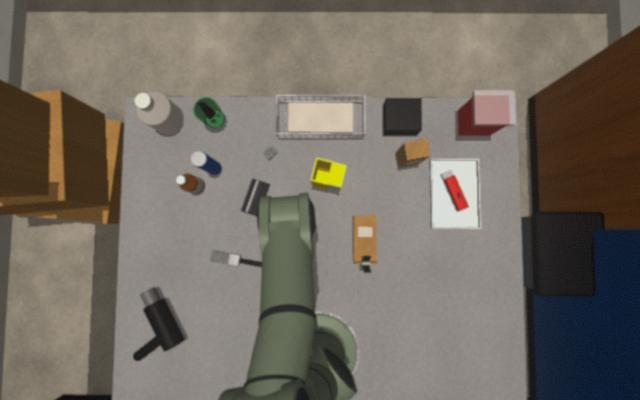

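Run:
```python
from h import *
print(tri((339,125.8),(366.7,271.5)))
print(tri((325.5,131.8),(369.5,256)))
print("jaw tip bottom right", [atz("scene",(334,151),z).round(4) for z in (.06,.065,.07,.075)])
for tz in (.10,.105,.11,.115,.12):  # pivot height -> tail ends
  print(tz,proj("scene",[[.330-.029,-.160,tz+.041],[.330+.029,-.160,tz+.041],[.33,-.16,tz]]).round(1).tolist(),proj("top",[[.330-.029,-.160,tz+.041],[.330+.029,-.160,tz+.041]]).round(1).tolist())
```

```text
(array([ 0.30737033, -0.15713257,  0.15677015]), [np.float64(0.0004978348002003602), np.float64(0.0004978348002004096)])
(array([ 0.35758836, -0.16601872,  0.15677978]), [np.float64(0.0003368522362773169), np.float64(0.0003368522362772994)])
jaw tip bottom right [array([ 0.3271, -0.1564,  0.06  ]), array([ 0.3306, -0.1529,  0.065 ]), array([ 0.3341, -0.1494,  0.07  ]), array([ 0.3376, -0.1459,  0.075 ])]
0.1 [[339.8, 128.3], [326.3, 136.8], [332.9, 142.0]] [[367.2, 272.9], [367.1, 255.4]]
0.105 [[339.9, 127.0], [326.4, 135.6], [332.9, 140.9]] [[367.3, 273.0], [367.3, 255.4]]
0.11 [[339.9, 125.8], [326.4, 134.4], [332.9, 139.8]] [[367.5, 273.2], [367.4, 255.5]]
0.115 [[340.0, 124.6], [326.4, 133.2], [333.0, 138.6]] [[367.7, 273.3], [367.6, 255.6]]
0.12 [[340.0, 123.4], [326.4, 132.0], [333.0, 137.4]] [[367.8, 273.5], [367.7, 255.7]]
```

{"name": "arm_command", "arguments": {
  "commands": [
    {"dx": 0, "dy": 1.5, "dz": -2, "twist": 0},
    {"dx": 0, "dy": 3, "dz": -5, "twist": 0},
    {"dx": 0, "dy": 4, "dz": -8, "twist": 0},
    {"dx": 0, "dy": 4, "dz": -10, "twist": 0},
    {"dx": 0, "dy": 4, "dz": -10, "twist": 0},
    {"dx": 0, "dy": 4, "dz": -10, "twist": 0}
  ]
}}

```text
clock: 13.85
position: [0.5011, 0.1641, 0.2668]
tool_rot: [-0.811, 1.565, -2.374]
force: [0.5, -0.4, 0.6]
grip_width: 0.0852
```

```bash
sed -i 's/b2/b3/' ov2.py; python3 ov2.py
```

```text
t 13.95 pos [0.5013 0.1629 0.2671] y-angle 0.005 xdir [-0.004 -0.004 -1.   ] w 0.0852 F [ 0.6 -0.1 -0.6] q [-0.8   0.37  0.5   1.84 -0.21  0.99 -0.21]
dx dy dz [ 13.29 -17.15  32.15] twist opts [np.float64(0.005), np.float64(-3.136)] steps>= 10.0
```

View pics/b3.png

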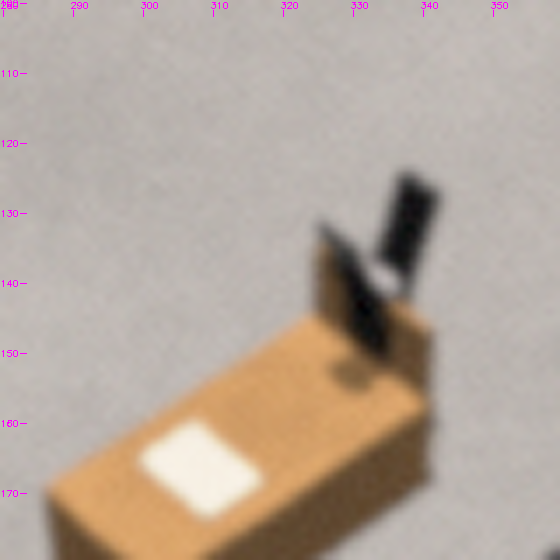

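```bash
python3 -c "
from h import *
print(order.job_done())"
```

```text
the job is handed in; nothing more can be done
None
```

I tipped the open carton onto its back and clipped the large black clip over the flap's edge. The job was handed in at about 14 s of the 58 s allowed; the hand-in gave no verdict.

- **Tipping:** I pushed the flap's edge toward the robot and the carton fell over by itself. The pictures show it lying on its back, with the flap upright at about x = 0.330, y = -0.160.
- **Clip:** I took it from the rack squeezed to the stop (gripper opening 23 mm). I lowered it astride the flap and let go while moving down 6 mm, to make up for the fingers drawing back.
- **Last checks:** Both cameras put the tail ends about 157 mm above the counter, so the pivot is at about 115 mm. The middle of the pads is therefore about 18 mm inside the free edge, and the clip is within about 2 mm of the flap's middle.
- **At hand-in:** The tool was well clear of everything. Every bystander I could see in the last pictures stood where it was at the start. I compared these by eye, and the arm hid part of the top view.
- **Disagreement:** The scene camera put the middle of the flap at y = -0.163 and the top camera put it at -0.160. That 3 mm difference is well inside the tolerance. I could not measure the clip's joint angle directly.

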